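# Close up the desk organiser

### The job

Close up the desk organiser using only your fingertips: push the drawers that stand out fully home, flush with its front, and push the wooden sliding hood on top across to the right-hand end until the open parts compartment is fully covered. Just push; nothing is to be picked up or lifted, and leave the things in the drawers and around the organiser alone.

Things in the scene. Friction and masses are not known exactly. Their poses are not given: they have to be found in the camera images.
- organiser: plywood desktop organiser fixed to the desk, 200 deep (x), 360 wide (y), 80 tall (mm). Origin: centre of its underside, on the desk. +x points from its open front to its back, +y to its left-hand end, z up. Front plane at x = -100. Three bays side by side (100 wide, 68 high, no floor), centred at y = -115.5, 0 and +115.5, hold the drawers
- parts_tray (a point): centre of the top of a grey parts tray fixed on the organiser, 115 mm above the desk (35 above the organiser's top). The tray is 98 in x, 250 in y (axes as the organiser's); its left half is closed, its right half an open compartment; a stop 20 higher stands at its right end. In the organiser's frame this point is at x = 5, y = 45; the 56 mm of organiser top in front of the tray is empty
- hood (a joint): how far the wooden sliding hood (a plain block 98 in x, 118 in y, 20 mm tall, no knob) stands open, in m along the organiser's +y: 0 = fully over the open compartment, against the stop; 0.115 = wholly open. It stays where it is left; takes about 1.5 N to slide
- hood_end (a point): centre of the hood's left-hand (+y of the organiser) end face, which is 98 mm wide and 20 high, its lower edge 0.5 mm above the tray's top. At height 125.5 above the desk; at y = +40 in the organiser's frame when the hood is shut
- drawer_a: one of three identical loose open-topped box-drawers that slide on the desk in their bays: 190 deep, 96 wide, white front 60 tall with a dark finger slot (only drawn), walls 5 mm; 0.2 to 0.45 kg loaded, 2 to 6 N to push squarely. Origin: centre of its underside, axes as the organiser's. Home = against the organiser's back, origin at x = -5 there, front flush.
- drawer_a_front (a point): centre of drawer_a's white front face (30 mm above the desk); at x = -100 in the organiser frame when home. Which drawer is in which bay varies; one of the three is home already
- drawer_b: one of three identical loose open-topped box-drawers that slide on the desk in their bays: 190 deep, 96 wide, white front 60 tall with a dark finger slot (only drawn), walls 5 mm; 0.2 to 0.45 kg loaded, 2 to 6 N to push squarely. Origin: centre of its underside, axes as the organiser's. Home = against the organiser's back, origin at x = -5 there, front flush.
- drawer_b_front (a point): centre of drawer_b's white front face (30 mm above the desk); at x = -100 in the organiser frame when home. Which drawer is in which bay varies; one of the three is home already
- drawer_c: one of three identical loose open-topped box-drawers that slide on the desk in their bays: 190 deep, 96 wide, white front 60 tall with a dark finger slot (only drawn), walls 5 mm; 0.2 to 0.45 kg loaded, 2 to 6 N to push squarely. Origin: centre of its underside, axes as the organiser's. Home = against the organiser's back, origin at x = -5 there, front flush.
- drawer_c_front (a point): centre of drawer_c's white front face (30 mm above the desk); at x = -100 in the organiser frame when home. Which drawer is in which bay varies; one of the three is home already
- mug: white mug, 76 mm across, 90 tall (mm). Bystander; origin at the centre of its underside
- mouse: grey computer mouse, 100 x 56 x 30 (mm). Bystander; origin at the centre of its underside
- pyramid: wire pyramid ornament, 95 x 95 at the foot, 105 tall (mm). Bystander; origin at the centre of its underside
- succulent: potted succulent, pot 58 across and 50 tall, about 90 tall in all, standing on top of the organiser at its right-hand end (mm). Bystander; origin at the centre of its underside
- notebook: blue notebook lying flat, 148 x 210 x 14 (mm). Bystander; origin at the centre of its underside
- stapler: stapler 85 x 30 x 27 mm lying in one of the drawers; may slide about in it. Origin at the centre of its underside
- tape_roll: clear roll of tape, 60 mm across, 18 high, lying in another drawer; may slide about in it. Origin at the centre of its underside
There are look-alikes about, which are no part of the job. What is shaped like the drawer_a but green is not meant.

How it is judged:
By the outcome, as a careful person would: the job done as asked, in the order asked, and still so for the second after the job is handed in, with the robot touching nothing.
It also fails if it takes over 53 s, if anything falls off the work surface, if the arm or the gripper's body presses on something with over 40 N, if the wrist force passes 120 N, or if a joint passes its speed limit or range.

### The arm

A 6-joint arm with a two-finger parallel gripper is mounted at the origin on the work surface. World frame = base frame: x ahead of the robot, y to its left, z up, the work surface at z = 0. Lengths are in mm, angles in rad, forces in N, time in s.
With the tool pointing down it reaches from about 275 to 825 mm from the base axis. Payload 5.2 kg.
Tool frame: the origin (TCP) lies midway between the tips of the shut fingers; the grasp point (between the pads) lies 19 mm behind it; z points along the fingers, y is the line along which they close (so a half turn about z gives the same grasp; the last joint's range is limited). The gripper opens to 93 mm and grips with 3 to 60 N. Pads are 15 mm wide; open, the fingers measure 128 mm over their backs; the gripper's body (75 mm by 188 mm) begins 65 mm behind the grasp point.
Start: joints at [-1.436, 0.259, 1.535, -0, 1.348, -0.203], TCP at [182.298, -518.915, 189.953] pointing down, gripper open.
Joint ranges: [-3.14, 3.14], [-0.91, 2.08], [0.19, 2.58], [-1.22, 4.36], [0.22, 2.71], [-3.12, 3.12]. Speed limits (rad/s): [2.57, 2.57, 3.14, 3.14, 3.14, 3.14].

### API

Orientations are given as a unit quaternion [w, x, y, z].
In Python, from cell import robot gives the robot as it stands. The module is installed in compiled form; this text tells all that it offers.
- The arm moves only by the shell command python3 -m crank 'ROWS' [FORCE]. ROWS is a JSON object of lists of equal length, an entry for each row: "dr": the turn, a rotation vector about the tool's x, y, z normalised to -1 to 1, where 1 is 0.12 rad, a list of three; "linear": the shift along the tool's x, y, z normalised to -1 to 1, where 1 is 0.04 m, a list of three; "hand": the opening, from 0 (shut) to 1 (fully open). In form: {"dr": [[wx, wy, wz], ...], "linear": [[tx, ty, tz], ...], "hand": [hand, ...]}. A call has 1 to 10 rows; each row shifts and turns the commanded pose from where the row before left it, along the tool's axes as they then stand; what a row does not reach is not made up. A row lasts 1/12 s, in which the tool goes at most 41.7 mm and 7.16 degrees, less where a joint would pass 70% of its speed; a pose out of reach is approached as far as the arm can. A call with a number of a shift or a turn outside -1 to 1 is refused whole. A call with a gripper value outside its range is refused whole. The fingers move at their own pace and stop on an object; FORCE is the grip in N (left out, the last holds). Time passes only in rows, so rows that do not move let the fingers close. It gives the time, the measured TCP pose, the force, the opening and the grip force at its end, in the units of the state.
- robot.get_obs(): the state, without advancing time (a new reading comes with each control period).
- robot.camera(name): name is "scene" or "top" or "wrist"; returns a dict with "frame" (400x640x3 uint8, red, green, blue), "fov_y" (degrees; the focal length in pixels is half the picture's height over the tangent of half this angle, whatever the lens; pixels are square), "cx", "cy" (the principal point, pixels), "eye" and "orientation" of the camera in the world. Camera axes: x right, y down, z forward; pixel columns grow to the right and rows downward; lengths in mm; the calibration is good to about 2 mm. A picture is of the moment at which its call begins. There is no depth.
- robot.close_job(): hands the job in; it is judged then, once.
The state is a dict: "clock": time; "joints": joint angles; "qvel": joint speeds; "joint_torque": joint torques, N m; "position": TCP position; "ee_rot": TCP orientation; "force": force on the tool from outside, world axes, zero at the start; "ft_torque": the same for the moment, N m; "gripper_width": opening from 0.0 (shut) to 1.0 (fully open); "grasp_force": force on a finger pad.
Only numpy, scipy, OpenCV 4.12 (cv2) and the standard library are available. Lean on these libraries where they do the work, as an engineer would, in place of code of your own. Each camera call takes 0.05 s, during which the arm holds its last target. There are 200 camera calls.

## Working session

There is one attempt and no reset: what is moved stays moved. The work goes in short steps, Python scripts to look and compute and a shell command to move; the robot and the scene stay as the last step left them, time stands still between calls to the robot, and variables do not carry over. Pictures are saved under pics/ and viewed, at most 10 in all, crops included, and the job is handed in when it is done.

```bash
mkdir -p pics; cat > h.py <<'E'
import numpy as np, cv2
from scipy.spatial.transform import Rotation as R
from cell import robot
def shot(n,f=None):
    c=robot.camera(n)
    if f: cv2.imwrite(f,c['frame'][:,:,::-1])
    return c
def ray(c,u,v):
    f=200/np.tan(np.radians(c['fov_y']/2)); q=c['orientation']
    d=R.from_quat([q[1],q[2],q[3],q[0]]).apply([(u-c['cx'])/f,(v-c['cy'])/f,1]); return np.array(c['eye']),d
def onz(c,u,v,z):
    e,d=ray(c,u,v); return e+d*(z-e[2])/d[2]
E
python3 - <<'E'
from h import *
import pickle
o=robot.get_obs(); print(o)
cs={n:shot(n,f'pics/{n}0.png') for n in('top','scene')}
pickle.dump(cs,open('c0.pkl','wb'))
for n in cs: print(n,cs[n]['frame'].shape,cs[n]['fov_y'],cs[n]['cx'],cs[n]['cy'],cs[n]['eye'],cs[n]['orientation'])
E
```

```text
{'clock': 0.0, 'joints': array([-1.43580995e+00,  2.59326557e-01,  1.53604010e+00, -4.19794804e-05,
        1.34801997e+00, -2.02795751e-01]), 'qvel': array([ 0.00033783, -0.00168212, -0.00126679,  0.00019655, -0.00159269,
        0.00027861]), 'joint_torque': array([-1.66207235e-03, -4.37312686e+01, -2.83995938e+01,  7.16642593e-02,
        4.19486838e-02, -1.51694194e-04]), 'position': array([ 182.19533249, -518.32204315,  189.14386826]), 'ee_rot': array([-8.97163035e-04,  9.85770594e-01,  1.68093815e-01,  9.95105526e-06]), 'force': array([ 0.70954177, -0.05611639,  0.37094573]), 'ft_torque': array([ 0.01500425, -0.00561312,  0.01556051]), 'grasp_force': 0.0, 'gripper_width': 1.0008195022789501}
top (400, 640, 3) 52.825566244001294 317.209685278527 201.320627177059 [370.1281198    8.14070339 986.02448942] [-0.05740852  0.71288322 -0.69577086  0.06636774]
scene (400, 640, 3) 51.17542685720416 320.0140745703611 199.3340102310289 [ 893.55526739  464.20432296 1123.94293508] [-0.08743686  0.31139622  0.91284339 -0.24920702]
```

View pics/top0.png

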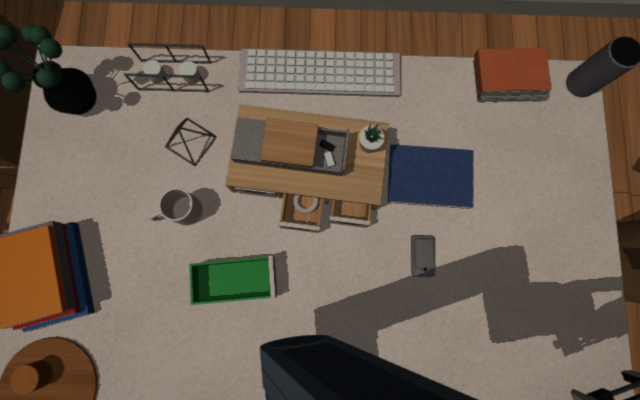

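View pics/scene0.png

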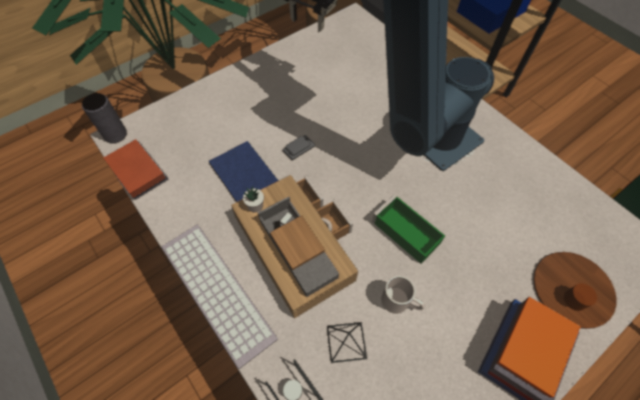

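Top view: organiser at about (308,155) with its front facing the robot. The middle (302,212) and right (350,212) drawers stand out, the left is home, and the hood is at (291,143). I'll enlarge that area to measure it.

```bash
python3 - <<'E'
import pickle,cv2
c=pickle.load(open('c0.pkl','rb'))['top']
i=c['frame'][95:240,215:400,::-1]
cv2.imwrite('pics/z.png',cv2.convertScaleAbs(cv2.resize(i,None,fx=4,fy=4,interpolation=cv2.INTER_CUBIC),alpha=1.4))
E
```

```text
(no output)
```

View pics/z.png

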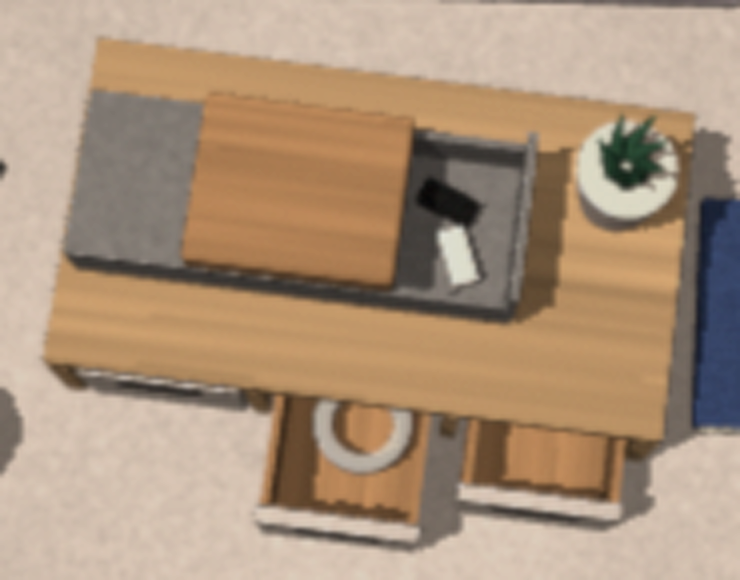

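Zoomed: organiser corners (zoom px) are BL(98,38), BR(694,115), FR(660,440), FL(45,358). Hood left-end top edge runs (210,94)-(183,262). Drawer front top edges run (260,512)-(420,530) for the middle and (462,488)-(620,507) for the right.

```bash
python3 - <<'E'
from h import *
import pickle
c=pickle.load(open('c0.pkl','rb'))['top']
P=lambda u,v,z: onz(c,u/4+215-.4,v/4+95-.4,z)
BL,BR,FR,FL=[P(*p,80) for p in((98,38),(694,115),(660,440),(45,358))]
for n,a,b in(('back',BL,BR),('front',FL,FR),('L',BL,FL),('R',BR,FR)):print(n,np.linalg.norm(a-b),np.degrees(np.arctan2((a-b)[1],(a-b)[0])))
ctr=(BL+BR+FR+FL)/4; print(ctr)
y=(BL-BR+FL-FR); x=(BL-FL+BR-FR)
th=np.mean([np.arctan2(y[1],y[0])-np.pi/2,np.arctan2(x[1],x[0])]);print('yaw',np.degrees(th))
ex=np.array([np.cos(th),np.sin(th)]);ey=np.array([-ex[1],ex[0]])
O=lambda p:np.round([(p-ctr)[:2]@ex,(p-ctr)[:2]@ey,p[2]],1)
for n,p in dict(hBL=(210,94,135.5),hFL=(183,262,135.5),hBR=(413,118,135.5),hFR=(393,287,135.5),trayBL=(93,92,115),trayFL=(67,252,115),mL=(260,512,60),mR=(420,532,60),rL=(462,488,60),rR=(620,508,60),plant=(627,170,50+80)).items(): print(n,O(P(*p)),P(*p).round(1))
g=robot.get_obs()['ee_rot'];print(R.from_quat([*g[1:],g[0]]).as_matrix().round(3))
np.savez('o.npz',ctr=ctr,th=th)
W=lambda a,b:(ctr[:2]+a*ex+b*ey).round(1)
print('mid front home',W(-100,0),'right',W(-100,-115.5),'hood shut',W(5,40))
E
```

```text
back 357.1419997527941 83.88944393344725
front 355.4895590493636 83.7480844726288
L 196.34975260796722 -5.630906852029239
R 197.21993135969805 -6.11340549418948
[643.98353286  22.25116732  80.        ]
yaw -6.026880740908521
hBL [ 51.8  98.5 135.5] [705.8 114.7 135.5]
hFL [-45.6  98.6 135.5] [608.9 125.1 135.5]
hBR [ 52.9 -15.1 135.5] [695.    1.7 135.5]
hFR [-44.5 -16.7 135.5] [598.   10.3 135.5]
trayBL [ 51.8 167.8 115. ] [713.2 183.7 115. ]
trayFL [-43.  166.9 115. ] [618.7 192.8 115. ]
mL [-167.5   44.4   60. ] [482.1  84.   60. ]
mR [-167.   -48.7   60. ] [472.8  -8.7  60. ]
rL [-138.4  -69.6   60. ] [499.  -32.5  60. ]
rR [-138.1 -162.    60. ] [ 489.6 -124.3   60. ]
plant [  40.7 -136.9  130. ] [ 670.1 -118.2  130. ]
[[ 0.943  0.331 -0.   ]
 [ 0.331 -0.943  0.002]
 [ 0.    -0.002 -1.   ]]
mid front home [544.5  32.8] right [532.4 -82.1] hood shut [653.2  61.5]
```

```bash
cat > go.py <<'E'
import sys
from h import *
o=np.load('o.npz');g=robot.get_obs();q=g['ee_rot']
M=R.from_quat([*q[1:],q[0]]).as_matrix();th=float(o['th']);c,s=np.cos(th),np.sin(th)
E=np.array([[c,-s,0],[s,c,0],[0,0,1]]); ctr=np.array([*o['ctr'][:2],0])
p=E.T@(g['position']-ctr);t=np.array([float(a) for a in sys.argv[1:4]])
G=np.column_stack([E[:,0],-E[:,1],-E[:,2]])
print('org',p.round(1),'units lin',(M.T@E@(t-p)/40).round(3),'dr',(R.from_matrix(M.T@G).as_rotvec()/.12).round(3),'F',(E.T@g['force']).round(1),'t',round(g['clock'],2))
E
python3 -m crank '{"dr":[[0,0,0.92],[0,0,0.92],[0,0,0.92],[0,0,0.92],[0,0,0],[0,0,0],[0,0,0],[0,0,0],[0,0,0],[0,0,0]],"linear":[[0,0,0],[0,0,0],[0,0,0],[0,0,0],[0.32,-0.92,0],[0.32,-0.92,0],[0.32,-0.92,0],[0.32,-0.92,0],[0.32,-0.92,0],[0.32,-0.92,0]],"hand":[0.3,0.3,0.3,0.3,0.3,0.3,0.3,0.3,0.3,0.3]}' && python3 go.py -200 0 190
```

```text
clock: 0.93
position: [281.7, -305.3, 189.6]
ee_rot: [-0.0, 0.999, -0.052, -0.0]
force: [1.1, 0.0, -0.3]
gripper_width: 0.336
grasp_force: 0.0
org [-325.9 -363.7  189.6] units lin [ 3.153e+00 -9.091e+00 -5.000e-03] dr [-0.006  0.002  0.006] F [ 1.1  0.1 -0.3] t 0.93
```

```bash
python3 -m crank '{"dr":[[0,0,0],[0,0,0],[0,0,0],[0,0,0],[0,0,0],[0,0,0],[0,0,0],[0,0,0],[0,0,0],[0,0,0]],"linear":[[0.31,-0.91,0],[0.31,-0.91,0],[0.31,-0.91,0],[0.31,-0.91,0],[0.31,-0.91,0],[0.31,-0.91,0],[0.31,-0.91,0],[0.31,-0.91,0],[0.31,-0.9,0],[0.3,-0.8,0]],"hand":[0.3,0.3,0.3,0.3,0.3,0.3,0.3,0.3,0.3,0.3]}' && python3 -m crank '{"dr":[[0,0,0],[0,0,0],[0,0,0],[0,0,0],[0,0,0],[0,0,0]],"linear":[[0,0,0.8],[0,0,0.8],[0,0,0.8],[0,0,0],[0,0,0],[0,0,0]],"hand":[0.3,0.3,0.3,0.3,0.3,0.3]}' && python3 go.py -200 0 30
```

```text
clock: 1.77
position: [441.8, 39.7, 189.8]
ee_rot: [-0.0, 0.999, -0.052, -0.0]
force: [-0.1, -0.6, -0.8]
gripper_width: 0.303
grasp_force: 0.0
clock: 2.27
position: [442.6, 36.9, 95.2]
ee_rot: [0.0, 0.999, -0.052, 0.001]
force: [1.2, -0.2, 0.8]
gripper_width: 0.297
grasp_force: 0.0
org [-201.8   -6.6   95.2] units lin [ 0.044 -0.164  1.63 ] dr [ 0.    -0.01   0.009] F [ 1.3 -0.1  0.8] t 2.27
```

```bash
python3 -m crank '{"dr":[[0,0,0],[0,0,0],[0,0,0],[0,0,0],[0,0,0],[0,0,0],[0,0,0],[0,0,0]],"linear":[[0,-0.13,0.55],[0,0,0.55],[0,0,0.5],[0,0,0],[0.15,0,0],[0.15,0,0],[0.15,0,0],[0,0,0]],"hand":[0.3,0.3,0.3,0.3,0.3,0.3,0.3,0.3]}' && python3 go.py -115 0 30 && python3 -m crank '{"dr":[[0,0,0],[0,0,0],[0,0,0],[0,0,0],[0,0,0],[0,0,0],[0,0,0],[0,0,0],[0,0,0],[0,0,0]],"linear":[[0.12,0,0],[0.12,0,0],[0.12,0,0],[0.12,0,0],[0.12,0,0],[0.12,0,0],[0.12,0,0],[0.12,0,0],[0,0,0],[0,0,0]],"hand":[0.3,0.3,0.3,0.3,0.3,0.3,0.3,0.3,0.3,0.3]}' && python3 go.py -115 0 30
```

```text
clock: 2.93
position: [463.6, 39.9, 31.8]
ee_rot: [0.0, 0.999, -0.052, 0.003]
force: [0.5, -0.6, 0.7]
gripper_width: 0.298
grasp_force: 0.0
org [-181.2   -1.4   31.8] units lin [ 1.656 -0.034  0.053] dr [ 0.002 -0.042  0.008] F [ 0.6 -0.6  0.7] t 2.93
clock: 3.77
position: [496.0, 37.0, 30.9]
ee_rot: [-0.0, 0.999, -0.052, -0.002]
force: [-9.7, 1.6, 14.3]
gripper_width: 0.301
grasp_force: 7.1
org [-148.7   -0.9   30.9] units lin [ 0.843 -0.02   0.019] dr [-0.     0.037  0.016] F [-9.8  0.5 14.3] t 3.77
```

```bash
python3 - <<'E'
from h import *
a=shot('scene')['frame'];b=shot('wrist')['frame'];t=shot('top')['frame']
z=cv2.resize(a[140:300,200:400],(500,400),interpolation=cv2.INTER_CUBIC)
im=np.vstack([np.hstack([cv2.resize(z,(400,300)),cv2.resize(b,(400,300))]),np.hstack([cv2.resize(t[150:250,230:400],(400,235)),np.zeros((235,400,3),np.uint8)])])
cv2.imwrite('pics/p1.png',im[:,:,::-1])
o=robot.get_obs();print(o['force'],o['ft_torque'],o['position'],o['grasp_force'])
E
```

```text
[-9.26948216  0.83982658 13.81394034] [0.22452024 1.56348557 0.00216634] [496.02103981  37.02239931  30.94035527] 6.95083343423903
```

View pics/p1.png

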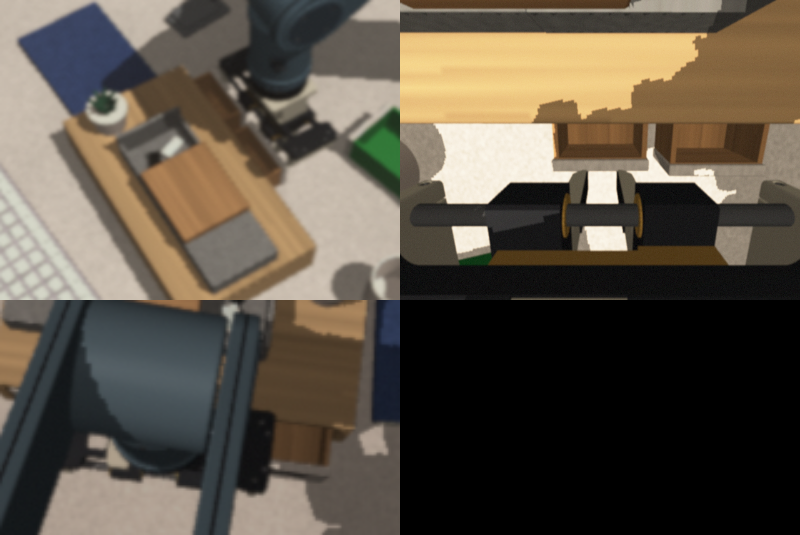

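The wrist view shows both fingers against the middle drawer's front (605,170), partly pushed in. There's a downward bias on the front, so I'll back off, settle and push a little lighter.

```bash
python3 -m crank '{"dr":[[0,0,0],[0,0,0],[0,0,0],[0,0,0]],"linear":[[-0.3,0,0],[0,0,0],[0,0,0],[0,0,0]],"hand":[0.3,0.3,0.3,0.3]}' && python3 go.py -115 0 30 && python3 -m crank '{"dr":[[0,0,0],[0,0,0],[0,0,0],[0,0,0],[0,0,0]],"linear":[[0.15,0,0],[0.15,0,0],[0.12,0,0],[0,0,0],[0,0,0]],"hand":[0.3,0.3,0.3,0.3,0.3]}' && python3 go.py -115 0 30
```

```text
clock: 4.25
position: [487.3, 37.7, 30.3]
ee_rot: [0.0, 0.999, -0.052, 0.001]
force: [0.4, 0.4, 0.5]
gripper_width: 0.303
grasp_force: 0.0
org [-157.5   -1.1   30.3] units lin [ 1.062 -0.027  0.008] dr [ 0.    -0.01   0.011] F [0.3 0.4 0.5] t 4.25
clock: 4.67
position: [504.1, 35.9, 29.8]
ee_rot: [0.0, 0.999, -0.052, 0.0]
force: [0.3, 0.3, -0.6]
gripper_width: 0.298
grasp_force: 0.0
org [-140.6   -1.2   29.8] units lin [ 0.639 -0.028 -0.004] dr [ 0.    -0.007  0.011] F [ 0.3  0.4 -0.6] t 4.67
```

```bash
python3 -m crank '{"dr":[[0,0,0],[0,0,0],[0,0,0],[0,0,0],[0,0,0],[0,0,0],[0,0,0],[0,0,0]],"linear":[[0.12,0,-0.01],[0.12,0,-0.01],[0.12,0,-0.01],[0.12,0,-0.01],[0.12,0,-0.01],[0.12,0,-0.01],[0,0,0],[0,0,0]],"hand":[0.3,0.3,0.3,0.3,0.3,0.3,0.3,0.3]}' && python3 go.py -107.5 0 30 ; python3 -m crank '{"dr":[[0,0,0],[0,0,0],[0,0,0]],"linear":[[0.06,0,0],[0.06,0,0],[0,0,0]],"hand":[0.3,0.3,0.3]}' && python3 go.py -107.5 0 30
```

```text
clock: 5.33
position: [532.4, 33.0, 32.5]
ee_rot: [0.0, 0.999, -0.052, 0.0]
force: [1.2, -0.7, -0.1]
gripper_width: 0.3
grasp_force: 0.0
org [-112.1   -1.1   32.5] units lin [ 0.115 -0.027  0.062] dr [-0.    -0.006  0.011] F [ 1.2 -0.6 -0.1] t 5.33
clock: 5.58
position: [536.2, 32.6, 32.3]
ee_rot: [-0.0, 0.999, -0.052, -0.001]
force: [-1.2, -0.2, 1.6]
gripper_width: 0.299
grasp_force: 0.8
org [-108.3   -1.    32.3] units lin [ 0.021 -0.025  0.056] dr [-0.     0.01   0.012] F [-1.2 -0.3  1.6] t 5.58
```

```bash
for k in 1 ; do python3 -m crank '{"dr":[[0,0,0],[0,0,0],[0,0,0]],"linear":[[0.06,0,0],[0.06,0,0],[0,0,0]],"hand":[0.3,0.3,0.3]}' ; python3 go.py -107.5 0 30; done; python3 -m crank '{"dr":[[0,0,0],[0,0,0],[0,0,0]],"linear":[[0.06,0,0],[0,0,0],[0,0,0]],"hand":[0.3,0.3,0.3]}' ; python3 go.py -107.5 0 30
```

```text
clock: 5.83
position: [535.8, 32.7, 31.9]
ee_rot: [-0.0, 0.999, -0.052, -0.005]
force: [-14.7, 0.3, 12.6]
gripper_width: 0.297
grasp_force: 7.3
org [-108.6   -0.9   31.9] units lin [ 0.029 -0.023  0.047] dr [0.001 0.089 0.016] F [-14.6  -1.3  12.6] t 5.83
clock: 6.08
position: [535.7, 32.8, 31.7]
ee_rot: [-0.0, 0.999, -0.051, -0.007]
force: [-20.8, 0.6, 17.5]
gripper_width: 0.301
grasp_force: 10.5
org [-108.8   -0.9   31.7] units lin [ 0.033 -0.022  0.043] dr [0.003 0.125 0.018] F [-20.8  -1.6  17.5] t 6.08
```

Firm stop at x≈-108.7 means the middle drawer is home. Next is the right drawer.

```bash
python3 -m crank '{"dr":[[0,0,0],[0,0,0],[0,0,0],[0,0,0],[0,0,0],[0,0,0],[0,0,0],[0,0,0]],"linear":[[-0.6,0,0],[-0.6,0,0],[-0.5,0,0],[0,0.7,0],[0,0.7,0],[0,0.7,0],[0,0.75,0],[0,0,0]],"hand":[0.3,0.3,0.3,0.3,0.3,0.3,0.3,0.3]}' && python3 -m crank '{"dr":[[0,0,0],[0,0,0]],"linear":[[0,0,0],[0,0,0]],"hand":[0.3,0.3]}' && python3 go.py -108.7 -115.5 30
```

```text
clock: 6.75
position: [465.2, -79.1, 32.8]
ee_rot: [0.001, 0.999, -0.053, 0.001]
force: [0.2, -0.5, 1.0]
gripper_width: 0.299
grasp_force: 0.0
clock: 6.92
position: [464.2, -74.4, 32.3]
ee_rot: [-0.0, 0.999, -0.052, 0.0]
force: [0.6, -0.2, 0.3]
gripper_width: 0.299
grasp_force: 0.0
org [-168.6 -115.    32.3] units lin [1.498 0.013 0.059] dr [-0.003 -0.     0.003] F [ 0.7 -0.1  0.3] t 6.92
```

```bash
python3 -m crank '{"dr":[[0,0,0],[0,0,0],[0,0,0],[0,0,0],[0,0,0],[0,0,0],[0,0,0],[0,0,0],[0,0,0],[0,0,0]],"linear":[[0.15,0,0.02],[0.15,0,0],[0.15,0,0],[0.13,0,0],[0.13,0,0],[0.13,0,0],[0.13,0,0],[0.13,0,0],[0.13,0,0],[0,0,0]],"hand":[0.3,0.3,0.3,0.3,0.3,0.3,0.3,0.3,0.3,0.3]}' && python3 go.py -108.7 -115.5 30; python3 -m crank '{"dr":[[0,0,0],[0,0,0],[0,0,0],[0,0,0]],"linear":[[0.12,0,0],[0.12,0,0],[0.06,0,0],[0,0,0]],"hand":[0.3,0.3,0.3,0.3]}' && python3 go.py -108.7 -115.5 30
```

```text
clock: 7.75
position: [515.0, -80.0, 31.7]
ee_rot: [0.0, 0.999, -0.052, 0.001]
force: [-0.2, 0.0, -0.2]
gripper_width: 0.301
grasp_force: 0.0
org [-117.6 -115.2   31.7] units lin [0.222 0.008 0.042] dr [ 0.002 -0.016  0.012] F [-0.2  0.  -0.2] t 7.75
clock: 8.08
position: [524.3, -80.8, 31.3]
ee_rot: [-0.0, 0.999, -0.052, -0.001]
force: [-4.3, 0.3, 2.2]
gripper_width: 0.296
grasp_force: 1.8
org [-108.2 -115.    31.3] units lin [-0.013  0.012  0.033] dr [-0.001  0.02   0.013] F [-4.3 -0.2  2.2] t 8.08
```

```bash
python3 -m crank '{"dr":[[0,0,0],[0,0,0],[0,0,0],[0,0,0]],"linear":[[0.06,0,0],[0.06,0,0],[0.05,0,0],[0,0,0]],"hand":[0.3,0.3,0.3,0.3]}' && python3 go.py -108.7 -115.5 30
```

```text
clock: 8.42
position: [523.9, -80.5, 31.1]
ee_rot: [-0.001, 0.999, -0.051, -0.008]
force: [-24.2, -1.2, 19.6]
gripper_width: 0.297
grasp_force: 11.9
org [-108.7 -114.8   31.1] units lin [-0.001  0.017  0.028] dr [-0.004  0.13   0.021] F [-24.   -3.7  19.6] t 8.42
```

Right drawer is home too. I'll back off, rise and close the fingers.

```bash
python3 -m crank '{"dr":[[0,0,0],[0,0,0],[0,0,0],[0,0,0],[0,0,0],[0,0,0],[0,0,0],[0,0,0],[0,0,0],[0,0,0]],"linear":[[-0.6,0,0],[-0.7,0,0],[-0.7,0,0],[-0.5,0,-0.7],[0,0,-0.9],[0,0,-0.9],[0,0,-0.9],[0,0,-0.9],[0,0,0],[0,0,0]],"hand":[0,0,0,0,0,0,0,0,0,0]}' && python3 go.py 5 145 190
python3 - <<'E'
from h import *
a=shot('wrist')['frame'];t=shot('top')['frame'][95:240,215:400]
cv2.imwrite('pics/p2.png',np.hstack([cv2.resize(a,(400,300)),cv2.resize(t,(383,300),interpolation=cv2.INTER_CUBIC)])[:,:,::-1])
E
```

```text
clock: 9.25
position: [434.3, -71.9, 205.8]
ee_rot: [0.001, 0.999, -0.052, 0.003]
force: [0.1, 0.3, -0.3]
gripper_width: 0.007
grasp_force: 0.0
org [-198.7 -115.7  205.8] units lin [ 5.098 -6.511  0.416] dr [ 0.015 -0.052  0.011] F [ 0.1  0.3 -0.3] t 9.25
```

View pics/p2.png

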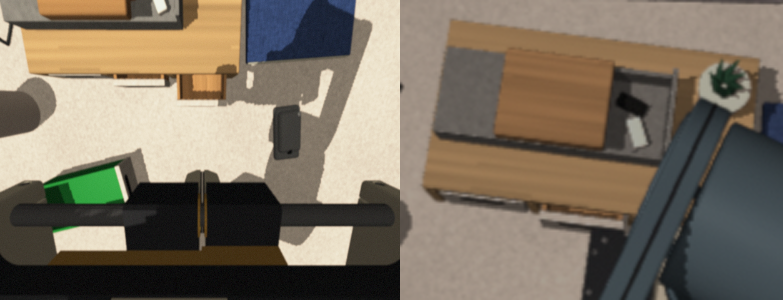

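Both drawers now show out again: the right one by roughly 20–25 mm at (200,95), the middle one slightly at (140,80). I'll measure that from the wrist view.

```bash
python3 - <<'E'
from h import *
import pickle
c=shot('wrist');pickle.dump(c,open('w1.pkl','wb'))
i=c['frame'][60:150,20:400]
cv2.imwrite('pics/p3.png',cv2.resize(i,None,fx=2.1,fy=4,interpolation=cv2.INTER_CUBIC)[:,:,::-1])
E
```

```text
(no output)
```

View pics/p3.png

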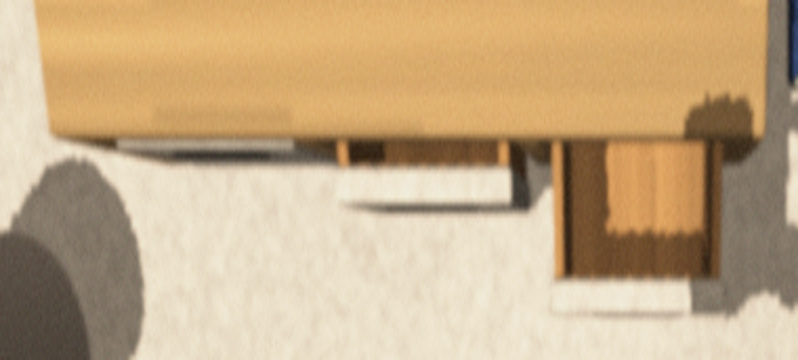

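Zoom: the middle front's inner top edge is at zoom row 167, columns 340–510, and the right front's at row 280, columns 552–690. The organiser's front edge is at row 135.

```bash
python3 - <<'E'
from h import *
import pickle
c=pickle.load(open('w1.pkl','rb'));o=np.load('o.npz');th=float(o['th']);ex=np.array([np.cos(th),np.sin(th)]);ey=np.array([-ex[1],ex[0]])
def q(n,u,v,z):
    p=onz(c,u/2.1+20-.3,v/4+60-.4,z)[:2]-o['ctr'][:2];print(n,(p@ex).round(1),(p@ey).round(1))
q('orgFL',52,134,80);q('orgFR',765,137,80)
for n,a in dict(left=(118,140),left2=(294,141),mL=(338,168),mR=(511,167),rL=(552,281),rR=(690,281),rR2=(720,279)).items(): q(n,*a,60)
E
```

```text
orgFL -98.8 177.8
orgFR -99.4 -178.3
left -98.2 161.6
left2 -98.5 68.0
mL -105.6 45.5
mR -105.3 -47.0
rL -136.4 -67.8
rR -136.3 -143.4
rR2 -135.8 -159.8
```

The right drawer came back out as the tool retreated, most likely hooked or dragged by the fast retreat. I'll repeat with shut fingers, touching higher up (z≈45), then release slowly and check before leaving.

```bash
python3 -m crank '{"dr":[[0,0,0],[0,0,0],[0,0,0],[0,0,0],[0,0,0],[0,0,0],[0,0,0],[0,0,0],[0,0,0]],"linear":[[0,0,0.8],[0,0,0.8],[0,0,0.8],[0,0,0.8],[0,0,0.8],[0,0,0],[0.4,0,0],[0.4,0,0],[0,0,0]],"hand":[0,0,0,0,0,0,0,0,0]}' && python3 go.py -150 -115.5 45
cat > prof.py <<'E'
# white front's outer-edge search: profile along organiser x at z=60 in the wrist picture
from h import *
import sys
c=shot('wrist');o=np.load('o.npz');th=float(o['th']);ex=np.array([np.cos(th),np.sin(th)]);ey=np.array([-ex[1],ex[0]])
f=200/np.tan(np.radians(c['fov_y']/2));q=c['orientation'];C=R.from_quat([*q[1:],q[0]])
def px(x,y,z):
    p=C.inv().apply(np.array([*(o['ctr'][:2]+x*ex+y*ey),z])-c['eye']);return c['cx']+f*p[0]/p[2],c['cy']+f*p[1]/p[2]
for y in map(float,sys.argv[1:]):
    r=[]
    for x in range(-160,-84,3):
        u,v=px(x,y,60);u,v=int(round(u)),int(round(v))
        r.append(f"{x}:"+(','.join(map(str,c['frame'][v,u])) if 0<=u<640 and 0<=v<400 else '-'))
    print(y,' '.join(r))
E
python3 prof.py -80 -150
```

```text
clock: 10.15
position: [467.0, -75.3, 44.2]
ee_rot: [0.0, 0.999, -0.052, 0.001]
force: [0.8, -0.9, 0.6]
gripper_width: 0.005
grasp_force: 0.0
org [-165.8 -115.6   44.2] units lin [ 0.394 -0.003 -0.02 ] dr [ 0.003 -0.017  0.011] F [ 0.9 -0.8  0.6] t 10.15
-80.0 -160:248,241,227 -157:245,237,222 -154:245,238,221 -151:244,235,219 -148:248,242,229 -145:184,168,147 -142:143,130,116 -139:144,134,119 -136:124,113,97 -133:81,60,36 -130:72,51,32 -127:63,43,25 -124:63,42,27 -121:63,48,31 -118:65,46,31 -115:63,42,23 -112:59,40,21 -109:55,39,21 -106:61,44,27 -103:57,41,23 -100:68,46,28 -97:228,184,116 -94:233,190,123 -91:233,193,123 -88:233,191,123 -85:229,186,118
-150.0 -160:245,236,219 -157:244,236,220 -154:243,233,215 -151:242,234,214 -148:245,236,220 -145:188,172,149 -142:148,136,119 -139:148,134,117 -136:118,105,88 -133:79,57,31 -130:71,47,27 -127:62,45,24 -124:61,43,26 -121:65,45,28 -118:59,38,22 -115:63,43,28 -112:56,44,26 -109:64,44,24 -106:62,41,22 -103:60,43,23 -100:69,44,30 -97:123,97,59 -94:126,98,62 -91:137,104,65 -88:195,148,93 -85:228,183,120
```

```bash
python3 -m crank '{"dr":[[0,0,0],[0,0,0],[0,0,0],[0,0,0],[0,0,0],[0,0,0],[0,0,0],[0,0,0],[0,0,0],[0,0,0]],"linear":[[0.15,0,0],[0.15,0,0],[0.1,0,0],[0.1,0,0],[0.1,0,0],[0.1,0,0],[0.1,0,0],[0.1,0,0],[0,0,0],[0,0,0]],"hand":[0,0,0,0,0,0,0,0,0,0]}' && python3 go.py -150 -115.5 45; python3 prof.py -80; python3 -m crank '{"dr":[[0,0,0],[0,0,0],[0,0,0]],"linear":[[-0.1,0,0],[-0.1,0,0],[0,0,0]],"hand":[0,0,0]}' ; python3 prof.py -80
```

```text
clock: 11.03
position: [500.2, -78.3, 43.5]
ee_rot: [-0.0, 0.999, -0.052, -0.0]
force: [-0.1, 0.4, 0.3]
gripper_width: 0.001
grasp_force: 0.0
org [-132.5 -115.1   43.5] units lin [-0.438  0.01  -0.038] dr [-0.     0.002  0.013] F [-0.1  0.4  0.3] t 11.03
-80.0 -160:14,17,8 -157:20,20,21 -154:18,19,18 -151:13,14,18 -148:20,20,19 -145:11,12,11 -142:13,14,10 -139:120,114,99 -136:140,129,110 -133:101,72,46 -130:84,58,36 -127:81,56,32 -124:70,46,26 -121:65,43,27 -118:65,45,26 -115:70,47,28 -112:66,45,29 -109:64,44,28 -106:67,46,29 -103:88,67,42 -100:133,103,60 -97:133,105,64 -94:133,102,61 -91:137,105,67 -88:135,103,66 -85:132,100,63
clock: 11.33
position: [490.7, -77.0, 43.4]
ee_rot: [-0.0, 0.999, -0.052, -0.001]
force: [0.5, -0.4, 0.4]
gripper_width: 0.003
grasp_force: 0.0
-80.0 -160:12,11,12 -157:20,21,21 -154:16,13,11 -151:18,18,17 -148:249,241,226 -145:239,228,204 -142:157,144,125 -139:156,142,125 -136:151,136,120 -133:103,75,51 -130:85,60,36 -127:83,57,34 -124:70,49,30 -121:67,46,31 -118:64,43,25 -115:67,46,25 -112:69,52,34 -109:68,47,31 -106:69,50,30 -103:68,50,32 -100:132,101,65 -97:139,106,67 -94:134,103,66 -91:134,103,64 -88:134,101,64 -85:134,101,67
```

```bash
python3 go.py -150 -115.5 45; python3 - <<'E'
from h import *
a=shot('scene');b=shot('wrist');o=np.load('o.npz');th=float(o['th']);ex=np.array([np.cos(th),np.sin(th)]);ey=np.array([-ex[1],ex[0]])
def mark(c,p):
    f=200/np.tan(np.radians(c['fov_y']/2));q=c['orientation'];p=R.from_quat([*q[1:],q[0]]).inv().apply(p-c['eye'])
    return c['cx']+f*p[0]/p[2],c['cy']+f*p[1]/p[2]
t=robot.get_obs()['position']
print('tcp wrist',mark(b,t),'scene',mark(a,t),'tcp+30',mark(b,t+[0,0,30]))
W=lambda x,y,z:np.array([*(o['ctr'][:2]+x*ex+y*ey),z])
print('front top edges',[np.round(mark(b,W(-141,y,60)),0) for y in(-67,-163)],'eye',b['eye'])
A=cv2.resize(a['frame'][150:250,250:370],(300,250),interpolation=cv2.INTER_CUBIC)
out=np.zeros((400,800,3),np.uint8);out[:313,:500]=cv2.resize(b['frame'],(500,313));out[:250,500:]=A
cv2.imwrite('pics/p4.png',out[:,:,::-1])
E
```

```text
org [-141.4 -115.    43.5] units lin [-0.215  0.013 -0.037] dr [-0.001  0.005  0.011] F [ 0.1 -0.4  0.3] t 11.38
tcp wrist (np.float64(323.7904769916098), np.float64(223.96405125998317)) scene (np.float64(313.85347522398797), np.float64(189.54836994684496)) tcp+30 (np.float64(323.8821587616375), np.float64(239.98924417380647))
front top edges [array([251., 232.]), array([396., 233.])] eye [559.2795099  -84.15691691 237.93102084]
```

View pics/p4.png

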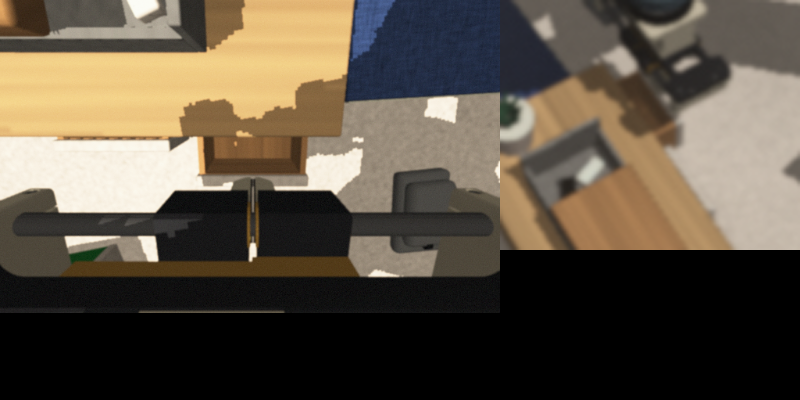

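The wrist view shows the shut fingertips right at the right drawer's front edge (252,178). What contact did earlier is still ambiguous. I'll push again in small steps, tracking the edge numerically.

```bash
cat > edge.py <<'E'
# inner edge of a drawer's front (grey/white -> brown), and the organiser edge, by wrist picture, organiser x
from h import *
import sys
c=shot('wrist');o=np.load('o.npz');th=float(o['th']);ex=np.array([np.cos(th),np.sin(th)]);ey=np.array([-ex[1],ex[0]])
f=200/np.tan(np.radians(c['fov_y']/2));q=c['orientation'];C=R.from_quat([*q[1:],q[0]])
I=c['frame'].astype(np.float32)
def samp(x,y,z):
    p=C.inv().apply(np.array([*(o['ctr'][:2]+x*ex+y*ey),z])-c['eye'])
    return cv2.getRectSubPix(I,(1,1),(float(c['cx']+f*p[0]/p[2]),float(c['cy']+f*p[1]/p[2])))[0,0]
for y in map(float,sys.argv[1:]):
    xs=np.arange(-95,-190,-.5);s=np.array([samp(x,y,60) for x in xs]);sat=(s.max(1)-s.min(1))/s.max(1)
    k=next((x for x,a in zip(xs,sat) if a<.3),None)
    s8=np.array([samp(x,y,80) for x in np.arange(-110,-90,.5)]).sum(1);j=np.arange(-110,-90,.5)[np.argmax(np.abs(np.diff(s8)))]
    print('y',y,'front inner edge x',k,'| organiser edge',j)
E
python3 edge.py -80 -150; python3 -m crank '{"dr":[[0,0,0],[0,0,0],[0,0,0],[0,0,0]],"linear":[[0.15,0,0],[0.15,0,0],[0,0,0],[0,0,0]],"hand":[0,0,0,0]}' ; python3 go.py -150 -115.5 45;python3 edge.py -80 -150;python3 -m crank '{"dr":[[0,0,0],[0,0,0],[0,0,0],[0,0,0]],"linear":[[0.15,0,0],[0.15,0,0],[0,0,0],[0,0,0]],"hand":[0,0,0,0]}' ; python3 go.py -150 -115.5 45;python3 edge.py -80 -150
```

```text
y -80.0 front inner edge x -135.0 | organiser edge -99.0
y -150.0 front inner edge x -135.0 | organiser edge -98.5
clock: 11.87
position: [504.7, -78.8, 43.5]
ee_rot: [0.0, 0.999, -0.052, 0.0]
force: [-0.2, -0.4, -0.1]
gripper_width: 0.005
grasp_force: 0.0
org [-127.9 -115.1   43.5] units lin [-0.552  0.008 -0.037] dr [ 0.001 -0.002  0.013] F [-0.2 -0.5 -0.1] t 11.87
y -80.0 front inner edge x -135.0 | organiser edge -98.5
y -150.0 front inner edge x -134.5 | organiser edge -98.0
clock: 12.25
position: [516.5, -80.0, 43.5]
ee_rot: [0.0, 0.999, -0.052, 0.0]
force: [-0.2, 0.6, -0.2]
gripper_width: 0.006
grasp_force: 0.0
org [-116.1 -115.1   43.5] units lin [-0.848  0.009 -0.037] dr [ 0.    -0.001  0.013] F [-0.3  0.6 -0.2] t 12.25
y -80.0 front inner edge x -124.5 | organiser edge -98.5
y -150.0 front inner edge x -124.5 | organiser edge -98.5
```

```bash
python3 - <<'E'
from h import *
b=shot('wrist')
def mark(c,p):
    f=200/np.tan(np.radians(c['fov_y']/2));q=c['orientation'];p=R.from_quat([*q[1:],q[0]]).inv().apply(p-c['eye'])
    return c['cx']+f*p[0]/p[2],c['cy']+f*p[1]/p[2]
t=robot.get_obs()['position'];f=b['frame'].copy()
for k,dz in enumerate((0,20,40)):
    u,v=mark(b,t+[0,0,dz]);print(dz,(u-200)*3.2,(v-170)*5)
i=b['frame'][170:270,200:450]
cv2.imwrite('pics/p5.png',cv2.convertScaleAbs(cv2.resize(i,(800,500),interpolation=cv2.INTER_CUBIC),alpha=1.5)[:,:,::-1])
E
```

```text
0 395.66769968537665 272.8785080955514
20 395.80295886819624 323.7978497896978
40 395.969722964748 386.57745438013865
```

View pics/p5.png

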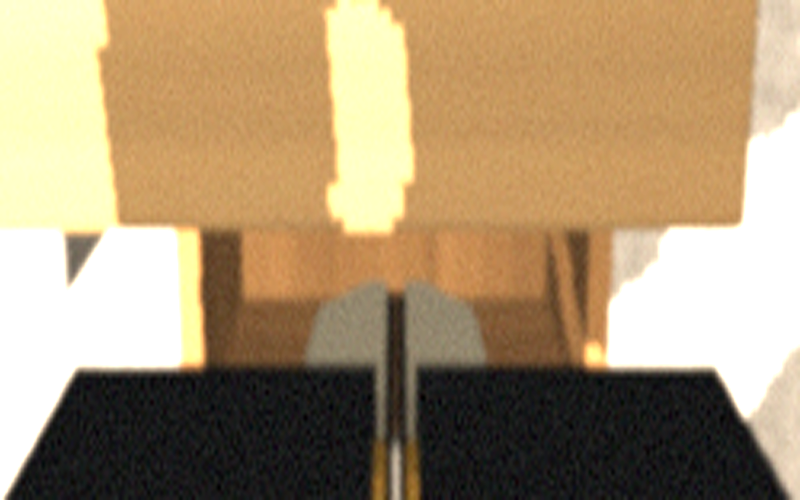

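The fingertips (395,285) are inside the drawer, beyond its front, so they rode over the plate. The real tips must sit about 20 mm higher than I assumed. I'll lift out, go back and push much lower.

```bash
python3 -m crank '{"dr":[[0,0,0],[0,0,0],[0,0,0],[0,0,0],[0,0,0],[0,0,0],[0,0,0],[0,0,0],[0,0,0]],"linear":[[0,0,-0.6],[0,0,-0.6],[0,0,-0.3],[-0.8,0,0],[-0.8,0,0],[-0.4,0,0],[0,0,0],[0,0,0],[0,0,0]],"hand":[0,0,0,0,0,0,0,0,0]}' && python3 go.py -195 -115.5 12 && python3 edge.py -80 -150 35 -35
python3 -m crank '{"dr":[[0,0,0],[0,0,0],[0,0,0],[0,0,0],[0,0,0],[0,0,0],[0,0,0]],"linear":[[0,0,0.6],[0,0,0.6],[0,0,0.6],[0,0,0.2],[0,0,0.2],[0,0,0],[0,0,0]],"hand":[0,0,0,0,0,0,0]}' && python3 go.py -195 -115.5 12
```

```text
clock: 13.1
position: [437.6, -72.1, 104.0]
ee_rot: [0.0, 0.999, -0.052, 0.001]
force: [0.8, 0.5, 0.2]
gripper_width: 0.006
grasp_force: 0.0
org [-195.3 -115.5  104. ] units lin [ 3.0e-03 -1.0e-03  2.3e+00] dr [ 0.004 -0.016  0.009] F [0.7 0.5 0.2] t 13.1
y -80.0 front inner edge x -136.0 | organiser edge -100.0
y -150.0 front inner edge x -135.5 | organiser edge -99.5
y 35.0 front inner edge x -105.0 | organiser edge -107.5
y -35.0 front inner edge x -105.0 | organiser edge -107.0
clock: 13.73
position: [437.2, -71.9, 15.9]
ee_rot: [0.0, 0.999, -0.052, 0.0]
force: [-0.2, 0.1, -0.4]
gripper_width: 0.001
grasp_force: 0.0
org [-195.8 -115.3   15.9] units lin [0.02  0.005 0.097] dr [ 0.001 -0.003  0.013] F [-0.2  0.1 -0.4] t 13.73
```

```bash
python3 -m crank '{"dr":[[0,0,0],[0,0,0],[0,0,0],[0,0,0],[0,0,0],[0,0,0],[0,0,0],[0,0,0],[0,0,0],[0,0,0]],"linear":[[0.4,0,0],[0.3,0,0],[0.2,0,0],[0.1,0,0],[0.1,0,0],[0.1,0,0],[0.1,0,0],[0.1,0,0],[0.1,0,0],[0,0,0]],"hand":[0,0,0,0,0,0,0,0,0,0]}' && python3 go.py -150 -115.5 12; python3 edge.py -80 -150
```

```text
clock: 14.57
position: [497.3, -78.1, 15.6]
ee_rot: [0.0, 0.999, -0.052, 0.001]
force: [-0.1, 0.1, 1.2]
gripper_width: 0.004
grasp_force: 0.3
org [-135.4 -115.2   15.6] units lin [-0.366  0.007  0.09 ] dr [ 0.001 -0.013  0.011] F [-0.1  0.   1.2] t 14.57
y -80.0 front inner edge x -116.0 | organiser edge -110.0
y -150.0 front inner edge x -116.0 | organiser edge -110.0
```

```bash
python3 -m crank '{"dr":[[0,0,0],[0,0,0],[0,0,0],[0,0,0]],"linear":[[0.1,0,0],[0.1,0,0],[0,0,0],[0,0,0]],"hand":[0,0,0,0]}' && python3 go.py -108 -115.5 12; python3 prof.py -80 -150
```

```text
clock: 14.95
position: [505.1, -79.0, 15.6]
ee_rot: [0.0, 0.999, -0.052, 0.001]
force: [-0.8, -0.5, 0.2]
gripper_width: 0.005
grasp_force: 0.0
org [-127.5 -115.2   15.6] units lin [0.487 0.007 0.091] dr [ 0.002 -0.014  0.011] F [-0.7 -0.6  0.2] t 14.95
-80.0 -160:23,21,19 -157:25,24,24 -154:20,18,13 -151:23,26,22 -148:28,24,28 -145:29,29,27 -142:23,24,22 -139:17,13,15 -136:17,17,18 -133:15,15,12 -130:19,22,18 -127:11,18,14 -124:69,62,55 -121:251,248,237 -118:229,213,188 -115:156,140,125 -112:158,145,126 -109:148,136,117 -106:108,73,44 -103:127,95,62 -100:137,103,69 -97:141,109,70 -94:138,106,70 -91:133,102,64 -88:135,102,65 -85:138,106,69
-150.0 -160:28,28,26 -157:28,28,25 -154:20,24,24 -151:28,27,29 -148:29,27,27 -145:23,21,25 -142:20,22,24 -139:14,16,16 -136:11,13,10 -133:16,17,17 -130:19,21,20 -127:10,13,12 -124:62,56,48 -121:250,244,230 -118:235,223,196 -115:160,148,128 -112:154,143,124 -109:146,130,114 -106:107,72,47 -103:126,98,63 -100:136,102,65 -97:135,104,66 -94:134,102,61 -91:126,97,59 -88:135,103,66 -85:131,99,63
```

```bash
python3 -m crank '{"dr":[[0,0,0],[0,0,0],[0,0,0],[0,0,0],[0,0,0],[0,0,0]],"linear":[[0.1,0,0],[0.1,0,0],[0.1,0,0],[0.08,0,0],[0,0,0],[0,0,0]],"hand":[0,0,0,0,0,0]}' && python3 go.py -108 -115.5 12; python3 prof.py -80; python3 -m crank '{"dr":[[0,0,0],[0,0,0],[0,0,0],[0,0,0],[0,0,0]],"linear":[[0.07,0,0],[0.07,0,0],[0.06,0,0],[0,0,0],[0,0,0]],"hand":[0,0,0,0,0]}' && python3 go.py -108 -115.5 12; python3 prof.py -80
```

```text
clock: 15.5
position: [520.1, -80.5, 15.6]
ee_rot: [0.0, 0.999, -0.052, 0.001]
force: [-0.2, 0.2, 0.1]
gripper_width: 0.01
grasp_force: 0.0
org [-112.4 -115.2   15.6] units lin [0.11  0.009 0.091] dr [ 0.002 -0.012  0.012] F [-0.2  0.2  0.1] t 15.5
-80.0 -160:27,32,25 -157:19,23,23 -154:21,25,23 -151:27,26,25 -148:28,23,28 -145:21,21,20 -142:24,22,24 -139:23,25,22 -136:28,27,27 -133:29,23,22 -130:25,27,26 -127:25,22,25 -124:17,21,16 -121:15,17,14 -118:20,15,14 -115:13,16,10 -112:18,18,15 -109:70,63,56 -106:153,126,92 -103:141,109,70 -100:145,109,69 -97:145,109,71 -94:137,106,68 -91:139,104,66 -88:137,105,64 -85:136,100,65
clock: 15.97
position: [524.1, -80.6, 15.4]
ee_rot: [-0.0, 0.999, -0.052, -0.003]
force: [-10.7, 0.7, 8.3]
gripper_width: 0.005
grasp_force: 5.4
org [-108.4 -114.8   15.4] units lin [0.011 0.016 0.084] dr [-0.003  0.05   0.015] F [-10.7  -0.5   8.3] t 15.97
-80.0 -160:25,26,26 -157:23,25,25 -154:25,26,26 -151:25,23,22 -148:21,18,23 -145:23,19,23 -142:29,29,30 -139:20,20,21 -136:23,19,24 -133:24,23,22 -130:24,23,25 -127:25,21,24 -124:29,29,30 -121:16,20,19 -118:19,14,14 -115:13,9,7 -112:14,13,14 -109:19,17,18 -106:18,15,19 -103:107,81,51 -100:143,110,69 -97:141,107,65 -94:140,109,67 -91:142,108,68 -88:141,106,67 -85:135,101,63
```

```bash
python3 -m crank '{"dr":[[0,0,0],[0,0,0],[0,0,0],[0,0,0],[0,0,0],[0,0,0]],"linear":[[-0.1,0,0],[-0.2,0,0],[-0.5,0,0],[-0.5,0,0],[0,0,0],[0,0,0]],"hand":[0,0,0,0,0,0]}' && python3 go.py -130 0 15; python3 prof.py -80 -150 30
```

```text
clock: 16.52
position: [475.4, -75.7, 15.8]
ee_rot: [0.0, 0.999, -0.052, 0.001]
force: [0.8, 0.4, -0.1]
gripper_width: 0.006
grasp_force: 0.0
org [-157.4 -115.1   15.8] units lin [ 0.686 -2.878  0.021] dr [ 0.001 -0.01   0.007] F [ 0.8  0.5 -0.1] t 16.52
-80.0 -160:17,12,14 -157:10,13,13 -154:55,53,46 -151:242,234,217 -148:241,231,212 -145:240,228,207 -142:244,236,220 -139:239,230,207 -136:240,230,214 -133:243,234,216 -130:243,236,218 -127:243,235,217 -124:241,233,214 -121:242,233,215 -118:241,231,212 -115:242,233,214 -112:242,235,219 -109:243,235,219 -106:242,232,211 -103:241,232,213 -100:192,172,147 -97:224,178,114 -94:227,183,118 -91:228,184,117 -88:224,176,110 -85:219,173,110
-150.0 -160:6,7,8 -157:6,2,4 -154:54,50,40 -151:238,228,206 -148:237,228,205 -145:233,223,200 -142:235,225,200 -139:235,226,201 -136:132,118,105 -133:130,117,104 -130:132,122,107 -127:139,126,110 -124:135,122,109 -121:133,119,106 -118:140,129,111 -115:138,128,112 -112:138,125,108 -109:137,126,109 -106:133,122,107 -103:131,120,103 -100:109,93,76 -97:119,89,57 -94:119,87,53 -91:121,91,56 -88:121,93,57 -85:111,86,50
30.0 -160:113,101,87 -157:118,106,89 -154:168,153,135 -151:241,231,212 -148:240,230,210 -145:244,235,218 -142:238,229,207 -139:239,229,207 -136:243,234,216 -133:241,230,210 -130:238,229,208 -127:238,227,205 -124:239,229,207 -121:237,226,203 -118:237,228,204 -115:231,219,195 -112:238,229,208 -109:240,230,208 -106:233,221,197 -103:160,110,63 -100:124,95,58 -97:211,167,107 -94:226,180,117 -91:228,185,117 -88:224,175,111 -85:221,176,113
```

Right drawer now flush (no brown gap). Moving on to the middle one at the same low height.

```bash
python3 -m crank '{"dr":[[0,0,0],[0,0,0],[0,0,0],[0,0,0],[0,0,0],[0,0,0]],"linear":[[0,-0.7,0],[0,-0.7,0],[0,-0.7,0],[0,-0.75,0],[0,0,0],[0,0,0]],"hand":[0,0,0,0,0,0]}' && python3 -m crank '{"dr":[[0,0,0],[0,0,0],[0,0,0],[0,0,0],[0,0,0],[0,0,0],[0,0,0],[0,0,0],[0,0,0]],"linear":[[0.3,0,0],[0.2,0,0],[0.15,0,0],[0.1,0,0],[0.1,0,0],[0.1,0,0],[0.1,0,0],[0.1,0,0],[0,0,0]],"hand":[0,0,0,0,0,0,0,0,0]}' && python3 go.py -108 0 15; python3 -m crank '{"dr":[[0,0,0],[0,0,0],[0,0,0],[0,0,0]],"linear":[[0.1,0,0],[0.07,0,0],[0.05,0,0],[0,0,0]],"hand":[0,0,0,0]}' && python3 go.py -108 0 15
```

```text
clock: 17.07
position: [488.7, 38.8, 15.7]
ee_rot: [0.0, 0.999, -0.05, 0.001]
force: [0.1, -0.1, 0.3]
gripper_width: 0.005
grasp_force: 0.0
clock: 17.82
position: [534.1, 32.7, 15.5]
ee_rot: [0.0, 0.999, -0.052, 0.001]
force: [0.7, -0.9, 0.4]
gripper_width: 0.003
grasp_force: 0.0
org [-110.4   -1.2   15.5] units lin [ 0.06  -0.029  0.013] dr [ 0.    -0.011  0.01 ] F [ 0.7 -0.8  0.4] t 17.82
clock: 18.15
position: [535.6, 32.8, 15.1]
ee_rot: [-0.0, 0.999, -0.051, -0.006]
force: [-18.3, 0.5, 13.9]
gripper_width: 0.007
grasp_force: 9.0
org [-108.9   -0.9   15.1] units lin [ 0.023 -0.023  0.003] dr [0.003 0.099 0.018] F [-18.3  -1.4  13.9] t 18.15
```

```bash
python3 -m crank '{"dr":[[0,0,0],[0,0,0],[0,0,0],[0,0,0],[0,0,0],[0,0,0],[0,0,0],[0,0,0],[0,0,0],[0,0,0]],"linear":[[-0.1,0,0],[-0.2,0,0],[-0.6,0,0],[-0.7,0,0],[-0.7,0,0],[0,0,-1],[0,0,-1],[0,0,-1],[0,0,-1],[0,0,-0.6]],"hand":[0,0,0,0,0,0,0,0,0,0]}' && python3 -m crank '{"dr":[[0,0,0],[0,0,0]],"linear":[[0,0,0],[0,0,0]],"hand":[0,0]}'; python3 go.py 5 145 200; python3 prof.py 115 35 -35 -80 -150 | sed 's/-160.*-124/-124/'
```

```text
clock: 18.98
position: [452.3, 41.4, 204.3]
ee_rot: [0.0, 0.999, -0.052, 0.004]
force: [1.3, 0.3, -0.2]
gripper_width: 0.004
grasp_force: 0.0
clock: 19.15
position: [451.7, 41.4, 201.2]
ee_rot: [0.0, 0.999, -0.052, 0.003]
force: [-0.6, -0.5, -0.4]
gripper_width: 0.009
grasp_force: 0.0
org [-193.3   -1.2  201.2] units lin [ 4.962 -3.646  0.055] dr [ 0.002 -0.045  0.013] F [-0.5 -0.6 -0.4] t 19.15
115.0 -124:234,226,201 -121:232,220,196 -118:235,225,201 -115:233,220,196 -112:236,227,206 -109:234,225,201 -106:231,215,192 -103:86,77,68 -100:160,141,119 -97:199,155,100 -94:201,160,101 -91:205,162,103 -88:218,171,110 -85:210,164,105
35.0 -124:231,218,195 -121:233,223,198 -118:231,217,195 -115:228,214,192 -112:225,207,186 -109:228,214,190 -106:229,213,189 -103:126,114,98 -100:136,121,99 -97:166,129,81 -94:212,169,108 -91:221,176,112 -88:218,171,109 -85:212,170,107
-35.0 -124:235,224,201 -121:234,222,199 -118:230,219,196 -115:232,223,199 -112:234,220,202 -109:234,221,197 -106:233,220,197 -103:122,111,99 -100:72,62,50 -97:87,71,42 -94:114,87,55 -91:110,86,52 -88:115,88,57 -85:110,83,54
-80.0 -124:130,116,102 -121:129,117,104 -118:129,114,100 -115:123,112,98 -112:133,122,108 -109:140,129,110 -106:144,132,114 -103:114,102,92 -100:79,67,54 -97:93,75,47 -94:136,100,62 -91:218,172,114 -88:217,171,109 -85:208,163,102
-150.0 -124:133,119,104 -121:129,117,100 -118:127,114,98 -115:124,111,95 -112:129,121,105 -109:120,109,92 -106:123,112,98 -103:74,59,44 -100:75,63,52 -97:89,68,44 -94:108,82,51 -91:113,88,54 -88:107,76,45 -85:108,79,51
```

Both drawers are flush, matching the left one. Now the hood: move over the closed half of the tray and feel for its top.

```bash
python3 -m crank '{"dr":[[0,0,0],[0,0,0],[0,0,0],[0,0,0],[0,0,0],[0,0,0],[0,0,0],[0,0,0],[0,0,0],[0,0,0]],"linear":[[0.62,-0.46,0],[0.62,-0.46,0],[0.62,-0.46,0],[0.62,-0.46,0],[0.62,-0.46,0],[0.62,-0.46,0],[0.62,-0.46,0],[0.62,-0.46,0],[0,0,0],[0,0,0]],"hand":[0,0,0,0,0,0,0,0,0,0]}' && python3 go.py 5 145 125 && python3 -m crank '{"dr":[[0,0,0],[0,0,0],[0,0,0],[0,0,0],[0,0,0],[0,0,0]],"linear":[[0,0,0.6],[0,0,0.6],[0,0,0.4],[0,0,0.25],[0,0,0],[0,0,0]],"hand":[0,0,0,0,0,0]}' ; python3 go.py 5 145 125
```

```text
clock: 20.03
position: [662.1, 167.9, 195.3]
ee_rot: [0.0, 0.999, -0.051, -0.003]
force: [-1.1, -1.3, -0.3]
gripper_width: 0.006
grasp_force: 0.0
org [  2.8 146.7 195.3] units lin [0.066 0.042 1.757] dr [0.01  0.048 0.021] F [-1.  -1.5 -0.3] t 20.03
clock: 20.53
position: [662.0, 166.9, 125.3]
ee_rot: [0.0, 0.999, -0.052, -0.001]
force: [0.0, -1.0, 0.1]
gripper_width: 0.004
grasp_force: 0.0
org [  2.7 145.7 125.3] units lin [0.057 0.018 0.009] dr [0.003 0.01  0.008] F [ 0.1 -0.9  0.1] t 20.53
```

```bash
python3 -m crank '{"dr":[[0,0,0],[0,0,0],[0,0,0]],"linear":[[0,0,0.12],[0,0,0],[0,0,0]],"hand":[0,0,0]}'|grep -E "pos|^force"; python3 -m crank '{"dr":[[0,0,0],[0,0,0],[0,0,0]],"linear":[[0,0,0.06],[0,0,0],[0,0,0]],"hand":[0,0,0]}'|grep -E "pos|^force"
python3 - <<'E'
from h import *
b=shot('wrist');s=shot('scene')
W=cv2.resize(b['frame'],(480,300));S=cv2.resize(s['frame'][180:310,230:370],(320,297),interpolation=cv2.INTER_CUBIC)
o=np.zeros((300,800,3),np.uint8);o[:,:480]=W;o[:297,480:]=S;cv2.imwrite('pics/p6.png',o[:,:,::-1])
E
```

```text
position: [663.2, 167.4, 121.6]
force: [0.8, 0.6, 0.3]
position: [662.8, 167.4, 118.5]
force: [-0.4, -0.2, -0.5]
```

View pics/p6.png

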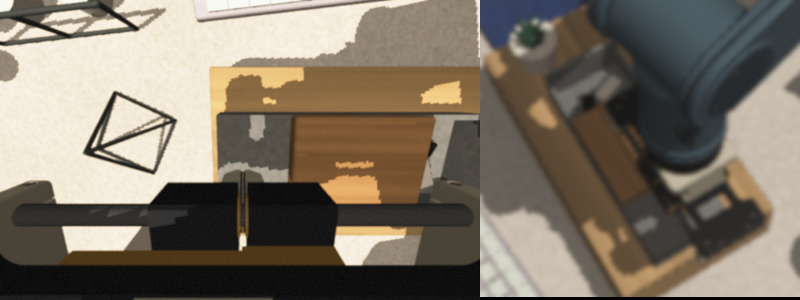

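The wrist view shows the tips (243,175) over the grey closed half, left of the hood's end (col 292). I'll push a bit to the right and measure the hood.

```bash
cat > hood.py <<'E'
from h import *
c=shot('wrist');o=np.load('o.npz');th=float(o['th']);ex=np.array([np.cos(th),np.sin(th)]);ey=np.array([-ex[1],ex[0]])
f=200/np.tan(np.radians(c['fov_y']/2));q=c['orientation'];C=R.from_quat([*q[1:],q[0]]);I=c['frame'].astype(np.float32)
for x in (30,42):
    r=[]
    for y in np.arange(130,-100,-.5):
        p=C.inv().apply(np.array([*(o['ctr'][:2]+x*ex+y*ey),135.5])-c['eye'])
        s=cv2.getRectSubPix(I,(1,1),(float(c['cx']+f*p[0]/p[2]),float(c['cy']+f*p[1]/p[2])))[0,0]
        r.append((y,(s.max()-s.min())/s.max()>.3))
    b=[y for y,k in r if k];print('x',x,'brown from y',b[0] if b else None,'to',b[-1] if b else None,'n',len(b)/2)
E
python3 hood.py; python3 -m crank '{"dr":[[0,0,0],[0,0,0],[0,0,0],[0,0,0],[0,0,0],[0,0,0],[0,0,0]],"linear":[[0,0.3,0],[0,0.2,0],[0,0.15,0],[0,0.15,0],[0,0.15,0],[0,0.15,0],[0,0,0]],"hand":[0,0,0,0,0,0,0]}'; python3 go.py 5 60 118; python3 hood.py
```

```text
x 30 brown from y 106.5 to -14.0 n 121.0
x 42 brown from y 106.5 to -12.5 n 119.5
clock: 21.77
position: [658.2, 122.1, 118.4]
ee_rot: [0.0, 0.999, -0.053, -0.0]
force: [0.6, 0.5, 0.9]
gripper_width: 0.006
grasp_force: 0.0
org [  3.7 100.8 118.4] units lin [0.033 1.019 0.011] dr [0.004 0.    0.001] F [0.6 0.6 0.9] t 21.77
x 30 brown from y 103.5 to -23.5 n 118.5
x 42 brown from y 103.0 to -13.5 n 117.0
```

The hood hasn't moved: the tips pass above it, so they really are about 20 mm above the reported TCP. I'll back up and feel down carefully for the tray.

```bash
python3 -m crank '{"dr":[[0,0,0],[0,0,0],[0,0,0],[0,0,0],[0,0,0]],"linear":[[0,-0.4,0],[0,-0.5,0],[0,-0.3,0],[0,0,0],[0,0,0]],"hand":[0,0,0,0,0]}'|grep -E "pos|^force"; for i in a; do python3 -m crank '{"dr":[[0,0,0],[0,0,0],[0,0,0]],"linear":[[0,0,0.08],[0,0,0],[0,0,0]],"hand":[0,0,0]}'|grep -E "pos|^force"; python3 -m crank '{"dr":[[0,0,0],[0,0,0],[0,0,0]],"linear":[[0,0,0.08],[0,0,0],[0,0,0]],"hand":[0,0,0]}'|grep -E "pos|^force"; done
```

```text
position: [663.0, 172.8, 118.1]
force: [-0.1, -0.1, -0.1]
position: [663.0, 170.6, 114.8]
force: [-0.4, -0.4, -0.2]
position: [663.1, 170.9, 111.7]
force: [0.0, 0.0, 0.7]
```

```bash
python3 -m crank '{"dr":[[0,0,0],[0,0,0],[0,0,0]],"linear":[[0,0,0.08],[0,0,0],[0,0,0]],"hand":[0,0,0]}'|grep -E "pos|^force"; python3 -m crank '{"dr":[[0,0,0],[0,0,0],[0,0,0]],"linear":[[0,0,0.08],[0,0,0],[0,0,0]],"hand":[0,0,0]}'|grep -E "pos|^force"; python3 -m crank '{"dr":[[0,0,0],[0,0,0],[0,0,0],[0,0,0],[0,0,0],[0,0,0],[0,0,0],[0,0,0]],"linear":[[0,0.3,0],[0,0.2,0],[0,0.15,0],[0,0.15,0],[0,0.15,0],[0,0.15,0],[0,0,0],[0,0,0]],"hand":[0,0,0,0,0,0,0,0]}'; python3 go.py 5 60 103; python3 hood.py
```

```text
position: [663.0, 171.3, 108.4]
force: [0.2, -1.1, 0.0]
position: [663.0, 171.4, 105.3]
force: [0.0, 0.6, -0.1]
clock: 23.9
position: [658.7, 127.1, 105.7]
ee_rot: [0.0, 0.999, -0.052, 0.0]
force: [-0.4, 0.7, -0.1]
gripper_width: 0.005
grasp_force: 0.0
org [  3.6 105.8 105.7] units lin [0.034 1.145 0.066] dr [ 0.    -0.001  0.006] F [-0.5  0.7 -0.1] t 23.9
x 30 brown from y 99.0 to -18.0 n 117.5
x 42 brown from y 99.0 to -17.5 n 117.0
```

```bash
python3 -m crank '{"dr":[[0,0,0],[0,0,0],[0,0,0],[0,0,0],[0,0,0],[0,0,0]],"linear":[[0,0.12,0],[0,0.12,0],[0,0.12,0],[0,0.12,0],[0,0,0],[0,0,0]],"hand":[0,0,0,0,0,0]}'; python3 go.py 5 60 103; python3 hood.py
```

```text
clock: 24.45
position: [656.6, 107.7, 105.5]
ee_rot: [0.0, 0.999, -0.052, -0.0]
force: [-0.1, 0.2, 0.5]
gripper_width: 0.004
grasp_force: 0.0
org [  3.6  86.3 105.5] units lin [0.035 0.659 0.064] dr [0.005 0.001 0.006] F [-0.1  0.2  0.5] t 24.45
x 30 brown from y 80.5 to -85.5 n 120.5
x 42 brown from y 80.0 to -36.5 n 117.0
```

The hood moves with the tips, its end about 6 mm ahead of the TCP. Pushing on to the stop.

```bash
python3 -m crank '{"dr":[[0,0,0],[0,0,0],[0,0,0],[0,0,0],[0,0,0],[0,0,0],[0,0,0],[0,0,0],[0,0,0],[0,0,0]],"linear":[[0,0.12,0],[0,0.12,0],[0,0.12,0],[0,0.12,0],[0,0.12,0],[0,0.12,0],[0,0.1,0],[0,0.08,0],[0,0,0],[0,0,0]],"hand":[0,0,0,0,0,0,0,0,0,0]}'; python3 go.py 5 46 103; python3 -m crank '{"dr":[[0,0,0],[0,0,0],[0,0,0],[0,0,0],[0,0,0]],"linear":[[0,0.06,0],[0,0.06,0],[0,0.06,0],[0,0,0],[0,0,0]],"hand":[0,0,0,0,0]}'; python3 go.py 5 46 103; python3 hood.py
```

```text
clock: 25.33
position: [652.9, 72.1, 105.6]
ee_rot: [0.0, 0.999, -0.052, -0.0]
force: [0.4, 0.5, -0.3]
gripper_width: 0.007
grasp_force: 0.0
org [  3.7  50.5 105.6] units lin [0.034 0.112 0.064] dr [ 0.005 -0.     0.008] F [ 0.4  0.5 -0.3] t 25.33
clock: 25.75
position: [652.6, 68.3, 105.9]
ee_rot: [-0.002, 0.999, -0.052, 0.001]
force: [1.1, 7.5, 1.4]
gripper_width: 0.008
grasp_force: 3.4
org [  3.7  46.7 105.9] units lin [0.033 0.018 0.073] dr [-0.035 -0.007  0.017] F [0.3 7.6 1.4] t 25.75
x 30 brown from y 42.0 to -94.0 n 129.5
x 42 brown from y 41.5 to -75.5 n 117.5
```

Firm at the expected place: the hood is shut. Clear off and take a final look.

```bash
python3 -m crank '{"dr":[[0,0,0],[0,0,0],[0,0,0],[0,0,0],[0,0,0],[0,0,0],[0,0,0],[0,0,0],[0,0,0]],"linear":[[0,-0.1,0],[0,-0.3,0],[0,-0.5,0],[0,0,-0.6],[0,0,-0.8],[0,0,-0.9],[0,0,-0.6],[-0.8,0,0],[-0.9,0,0]],"hand":[0,0,0,0,0,0,0,0,0]}'|grep -E "pos|force"; python3 -m crank '{"dr":[[0,0,0],[0,0,0],[0,0,0],[0,0,0],[0,0,0],[0,0,0],[0,0,0],[0,0,0],[0,0,0],[0,0,0]],"linear":[[-0.9,0,0],[-0.9,0,0],[-0.9,0,0],[-0.5,0.8,0],[-0.5,0.8,0],[-0.5,0.8,0],[0,0.9,0],[0,0.9,0],[0,0.9,0],[0,0.9,0]],"hand":[0,0,0,0,0,0,0,0,0,0]}' |grep -E "pos|force"; python3 -m crank '{"dr":[[0,0,0],[0,0,0],[0,0,0],[0,0,0],[0,0,0],[0,0,0],[0,0,0]],"linear":[[0,0.9,0],[0,0.9,0],[0,0.9,0],[0,0.9,0],[0,0.6,0],[0,0,0],[0,0,0]],"hand":[0,0,0,0,0,0,0]}'
python3 - <<'E'
from h import *
import pickle
c0=pickle.load(open('c0.pkl','rb'))['top']['frame'];t=shot('top')['frame'];s=shot('scene')['frame']
o=np.zeros((560,800,3),np.uint8);o[:313,:400]=cv2.resize(t[95:240,215:400],(400,313),interpolation=cv2.INTER_CUBIC)
o[:313,400:]=cv2.resize(s[170:320,225:370],(400,313),interpolation=cv2.INTER_CUBIC);o[313:,:392]=cv2.resize(t,(392,247))
o[313:,400:792]=cv2.resize(c0,(392,247));cv2.imwrite('pics/end.png',o[:,:,::-1])
E
```

```text
position: [590.4, 108.2, 223.1]
force: [-0.1, -0.1, -0.5]
grasp_force: 0.0
position: [395.8, -114.3, 222.0]
force: [0.8, -0.6, -0.6]
grasp_force: 0.0
clock: 27.97
position: [378.5, -280.8, 221.2]
ee_rot: [-0.0, 0.999, -0.053, -0.0]
force: [0.4, 0.3, 0.6]
gripper_width: 0.002
grasp_force: 0.0
```

View pics/end.png

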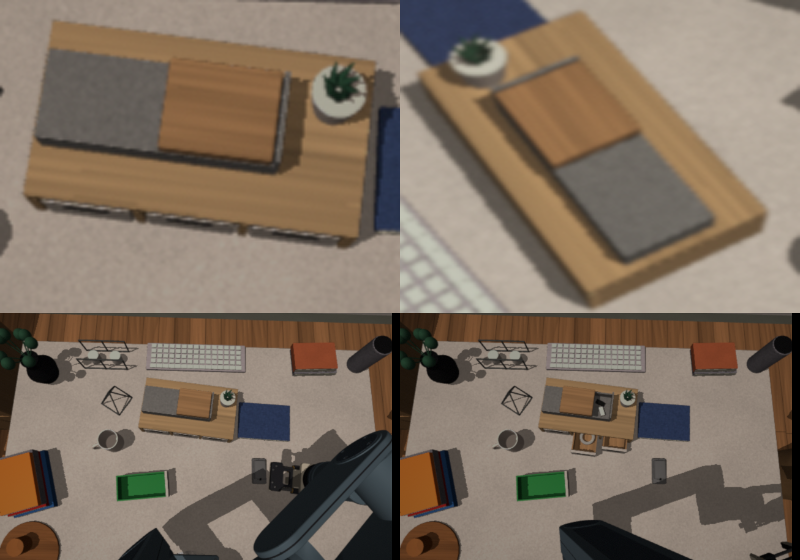

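The final view shows all three fronts in line (row ~225 of the top-left crop), the hood against its stop (285,115) with the compartment covered, and the bystanders where they were.

```bash
python3 -c "
from cell import robot
print(robot.close_job())"
```

```text
the job is handed in; nothing more can be done
None
```

The job is handed in at about 28 s: both open drawers are flush with the front, the hood is against its stop with the compartment covered, and the bystanders look unmoved; on the first try the fingertips rode over the drawer fronts and into the right-hand drawer, so I redid both drawers lower down.

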